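Clasp the ultraviolet gem cabinet and hold its short-wave lamp on

ROBOT

A 6-joint arm with a two-finger parallel gripper is mounted at the origin on the work surface. World frame = base frame: x ahead of the robot, y to its left, z up, the work surface at z = 0. Lengths are in m, angles in rad, forces in N, time in s.
With the tool pointing down it reaches from about 0.275 to 0.825 m from the base axis. Payload 4.9 kg.
Tool frame: the origin (TCP) lies midway between the tips of the shut fingers; the grasp point (between the pads) lies 19 mm behind it (grip_point_offset is the distance from the TCP to the grasp point, in m); z points along the fingers, y is the line along which they close (so a half turn about z gives the same grasp; the last joint's range is limited). The gripper opens to 85 mm and grips with 20 to 120 N. Pads are 22 mm wide; open, the fingers measure 114 mm over their backs; the gripper's body (76 mm by 85 mm) begins 54 mm behind the grasp point. The pads swing forward as they close: fully open they stand 13 mm farther back than shut.
Start: joints at [-1.32, 0.326, -0.193, 1.052, 0, 1.437], TCP at [0.206, -0.51, 0.231] pointing down, gripper open.
Joint ranges: [-2.65, 2.65], [-0.97, 1.79], [-1.3, 1.35], [-1.93, 2.1], [-1.47, 1.37], [-3.14, 3.14]. Speed limits (rad/s): [2.57, 2.57, 3.14, 3.14, 3.14, 3.14].

INTERFACE

Orientations are given as a rotation vector (axis times angle).
In Python, from cell import * gives the robot as it stands. Calls block until the motion is done:
- movep(position, orientation): joint-space move of the TCP to a pose.
- move_l(position, velocity=0.15, rot=None, until_force=None): straight line of the TCP; rot=None keeps the orientation; velocity is the mean speed in m/s. With until_force (N) it stops when the force on the tool has changed by that much, and returns True; else False.
- set_joints(angles): joint-space move.
- let_go() and grab(newtons=None): open the fingers fully, or close them until they stop; newtons is the grip in N (None keeps the last).
- sleep(seconds).
- ik(position, orientation): joint angles nearest the present ones, or None.
- get_state(): the state.
- grab_frame(name): name is "side" or "top" or "wrist"; returns a dict with "img" (420x560x3 uint8, red, green, blue), "fx", "fy", "cx", "cy" (pixels), "cam_to_world" (4x4, takes a point from camera to world coordinates); the wrist camera has in their place "T_tool_cam" (4x4, takes a point from camera to tool coordinates, whose origin is the TCP and whose axes are the flange's). Camera axes: x right, y down, z forward; pixel columns grow to the right and rows downward; lengths in m; the calibration is good to about 2 mm. A picture is of the moment at which its call begins: read the wrist's pose just before it. There is no depth.
A pose or a line that the arm cannot do raises MotionError and nothing moves.
- sign_off(): hands the job in; it is judged then, once.
Trained networks look in the newest picture that a camera, given by its name, has taken for a name from the list of things; names that differ only in an ending like _2 or _b are one class to them, and where a whole thing is asked for, a point or a joint stands for the part that bears it (a point fixed in the world has none). Each returns a list of dicts, best first, with "score" (0 to 1); they miss things now and then, are a little off and sometimes report something else, mostly with a low value. They report only what shows in the picture. A call takes as long as a camera call.
- spot_in(camera, name): "centre" ([column, row] in pixels, amid what is visible of it).
- silhouettes(camera, name): "mask" (420x560 bool, what is visible of it) and "centre" ([column, row] in pixels, amid what is visible of it).
- tip_of(camera, name): "centre" ([column, row] in pixels: a listed point, or the origin of a listed thing).
The state is a dict: "clock": time; "q": joint angles; "joint_velocities": joint speeds; "tau": joint torques, N m; "position": TCP position; "eef_rot": TCP orientation; "contact_force": force on the tool from outside, world axes, zero at the start; "wrist_torque": the same for the moment, N m; "finger_gap": opening from 0.0 (shut) to 1.0 (fully open); "grasp_force": force on a finger pad.
Only numpy, scipy, OpenCV 4.12 (cv2) and the standard library are available. Lean on these libraries where they do the work, as an engineer would, in place of code of your own. Each camera call takes 0.05 s, during which the arm holds its last target. There are 200 camera calls.

TASK

A brooch lies in the ultraviolet viewing cabinet ready for inspection: shut the loading hatch, swing the steel clasp over until it lies flat over the staple on the hatch, and only then, because short-wave light must not escape, press the violet short-wave button fully in, without forcing it. Do not press the white long-wave button or disturb the cup of brushes, the steel block and the hammer. The lamp goes out as soon as its button comes up, so finish while still holding the violet button fully in.

Things in the scene. Friction and masses are not known exactly. Their poses are not given: they have to be found in the camera images.
- cabinet: Fixed light grey cabinet, 220 (x) by 300 (y) mm, roof 150 mm above the bench; may stand turned by up to 0.3 rad. Origin: centre of its underside; x points to its back, y to its left, z up. The eyepiece hood sticks out 65 mm from the front (-x) wall at y = -75 mm, up to z = 160 mm. Hatch and clasp are on the left half of the roof (both centred on y = +75 mm), the two lamps on the right half.
- hatch (a joint): Angle of the loading hatch in rad: 0 shut, flat on the roof; grows as its front edge swings up and back, stop at 1.35; starts part open. Stiff hinge (0.14 N m friction, 1 to 2.5 N at the edge): it stays where it is left. The hatch is a black plate 6 mm thick, 128 mm wide (y), reaching from 4 to 134 mm from its hinge line.
- hatch_edge (a point): Middle of the hatch's free (front) edge, on its outer face, 134 mm from the hinge line. Behind it, 113 to 131 mm from the hinge line, a brass wire staple stands 12 mm out of the outer face on the middle line, 4 mm thick (y). A red finger tab, 30 mm wide, sticks out 16 mm from the edge, 46 mm left of the middle.
- hatch_hinge (a point): Middle of the hatch's hinge line, which runs along cabinet y at cabinet x = +79, y = +75, z = 153 mm; its axes turn with the hatch.
- clasp (a joint): Angle of the steel clasp in rad: 0 lying flat over the hatch with the staple through its slot; grows as its tip swings up and towards the cabinet's front; starts at 1.3 to 2.2, upright or leaning forward. Light friction hinge (0.05 N m, about 1 N at the tip): it stays where it is left.
- clasp_tip (a point): Middle of the clasp's free end, 90 mm from its hinge line. The clasp is a steel plate 26 mm wide, 3 mm thick. Closed, the staple is in its slot, 36 to 54 mm from its hinge line, standing 6 mm proud of it; from 59 to 88 mm it is solid and flat, ending in a 5 mm turned-up lip.
- clasp_hinge (a point): Middle of the clasp's hinge line, which runs along cabinet y at cabinet x = -88, y = +75, z = 160 mm.
- lamp_sw: The short-wave lamp head: a fixed black box 170 mm (x) by 60 mm (y) by 40 mm lying on the cabinet's roof, with a violet band and a violet button. Origin: centre of its underside. It may be the inner or the outer of the two lamp heads, which lie side by side 70 mm apart.
- sw_button (a joint): Travel of the violet button in m: 0 released, 0.009 fully in. It goes straight down against a spring: 2.4 N to start, 7.8 N fully in, then a hard stop. It springs back when let go. It counts as fully in from 0.0065.
- sw_top (a point): Centre of the top of the violet mushroom button (34 mm wide head), 63 mm above the lamp's underside when released; moves with the button.
- lamp_lw: The long-wave lamp head: the same black box with a white band and a white button. Leave it alone.
- lw_button (a joint): Travel of the white button in m: 0 released, 0.009 fully in; same spring.
- lw_top (a point): Centre of the top of the white mushroom button.
- cup: A loose white cup of brushes on the bench left of the cabinet: cup 72 mm wide and 85 mm tall, brushes up to 220 mm. Origin: centre of its underside. Leave alone.
- block: A loose steel bench block, 65 x 65 x 22 mm, on the bench right of the cabinet. Origin: centre of its underside. Leave alone.
- hammer: A loose hammer, 240 mm long, lying on the bench left of the cup. Leave alone.

How it is judged:
On the way, in this order (a step that is already met when the one before it is completed fails the run):
1. the hatch is shut (value of joint hatch below 0.04 rad), for 0.2 s.
2. the clasp lies flat over the staple of the shut hatch (value of joint hatch below 0.04 rad and value of joint clasp below 0.06 rad), for 0.2 s.
3. the violet button is pressed fully in by the robot (all of step 2 and value of joint sw_button above 0.0065 m and contact force between the fingers and lamp_sw above 2 N), for 0.3 s.
At the end, for the whole second after the job is handed in: The hatch is shut (below 0.04 rad), the clasp lies flat (below 0.06 rad), the robot's fingers still hold the violet button in by more than 6.5 of its 9 mm with more than 2 N, and the white button is up (below 3 mm) (all of step 3 and value of joint lw_button below 0.003 m); the arm keeps its last pose, push and grip.
It fails at once if the violet button is forced: pressed with more than 35 N (contact force between the fingers and lamp_sw above 35 N).
It fails at once if the violet button is pressed while the hatch is open or unclasped (value of joint sw_button above 0.004 m and (value of joint hatch above 0.08 rad or value of joint clasp above 0.12 rad)).
It fails at once if the white long-wave button is pressed (value of joint lw_button above 0.004 m).
It fails at once if the cup, block or hammer is pushed more than 30 mm or the cup tipped (distance of any of cup, block, hammer from where it was at the start of the episode above 0.03 m or angle between cup's own z axis and vertical above 0.35 rad).
It also fails if it takes over 59 s, if anything falls off the work surface, if the arm or the gripper's body presses on something with over 40 N, if the wrist force passes 120 N, or if a joint passes its speed limit or range.

## Working session

There is one attempt and no reset: what is moved stays moved. The work goes in short steps, each a Python script; the robot and the scene stay as the last script left them, time stands still between calls to the robot, and variables do not carry over. Pictures are saved under pics/ and viewed, at most 10 in all, crops included, and the job is handed in when it is done.

```bash
mkdir -p pics; ls
cat > h.py <<'E'
from cell import *
import numpy as np, cv2
from scipy.spatial.transform import Rotation as R
from scipy.optimize import least_squares
def proj(f,P):
    T=np.linalg.inv(f["cam_to_world"]); p=np.atleast_2d(P)@T[:3,:3].T+T[:3,3]
    return np.c_[f["fx"]*p[:,0]/p[:,2]+f["cx"],f["fy"]*p[:,1]/p[:,2]+f["cy"]]
def save(f,n): cv2.imwrite("pics/"+n,f["img"][:,:,::-1])
E
python3 - <<'E'
from h import *
import pickle
d={}
for c in("side","top"):
    f=grab_frame(c); save(f,c+"0.png"); d[c]=f; print(c,np.round(f["cam_to_world"],3).tolist(),f["fx"],f["cx"],f["cy"])
    for n in "hatch_edge hatch_hinge clasp_tip clasp_hinge sw_top lw_top cabinet lamp_sw lamp_lw cup block hammer".split():
        r=tip_of(c,n); d[c,n]=[(x["centre"],x["score"]) for x in r]; print(n,[(np.round(x["centre"],1).tolist(),round(x["score"],2)) for x in r[:2]])
pickle.dump(d,open("d.pkl","wb")); print(get_state()["clock"])
E
python3 -c "
import cv2,numpy as np
cv2.imwrite('pics/both.png',cv2.resize(np.hstack([cv2.imread('pics/side0.png'),cv2.imread('pics/top0.png')]),(800,300)))"
```

```text
pics
side [[0.981, -0.103, 0.163, 0.439], [-0.193, -0.551, 0.812, -0.879], [0.007, -0.828, -0.56, 0.811], [0.0, 0.0, 0.0, 1.0]] 451.9139777779631 283.82994750679615 217.983023248294
hatch_edge [([279.2, 163.1], 0.64)]
hatch_hinge [([302.0, 200.7], 0.62)]
clasp_tip [([231.6, 176.5], 0.53)]
clasp_hinge [([240.8, 211.6], 0.47)]
sw_top [([283.3, 225.2], 0.72)]
lw_top [([273.1, 212.1], 0.62)]
cabinet []
lamp_sw [([296.5, 244.7], 0.71)]
lamp_lw [([288.4, 227.8], 0.96), ([280.4, 165.3], 0.3)]
cup [([293.6, 247.3], 0.49)]
block [([321.0, 325.7], 0.92), ([295.2, 244.0], 0.46)]
hammer [([288.5, 228.7], 0.72), ([246.0, 198.7], 0.61)]
top [[0.027, -0.992, 0.119, 0.545], [-0.999, -0.024, 0.032, 0.07], [-0.029, -0.12, -0.992, 1.084], [0.0, 0.0, 0.0, 1.0]] 414.43853280042987 283.9458499178798 216.2449944585831
hatch_edge [([263.3, 213.9], 0.95)]
hatch_hinge [([263.5, 199.4], 0.63)]
clasp_tip [([265.4, 286.2], 0.45), ([262.7, 197.4], 0.35)]
clasp_hinge [([269.8, 270.0], 0.64)]
sw_top [([354.1, 237.3], 0.61)]
lw_top []
cabinet [([299.9, 234.2], 0.87), ([353.5, 236.5], 0.2)]
lamp_sw [([349.9, 227.3], 0.98)]
lamp_lw [([314.6, 226.0], 0.77), ([386.1, 225.4], 0.6)]
cup [([206.5, 228.3], 0.79)]
block [([385.9, 224.3], 0.94)]
hammer [([160.0, 252.2], 0.55), ([386.4, 225.8], 0.2)]
1.3
```

View pics/side0.png

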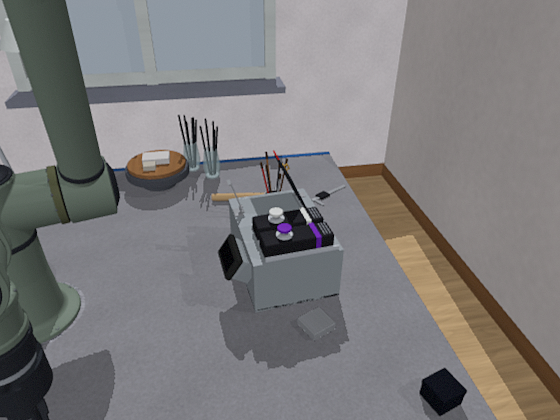

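View pics/top0.png

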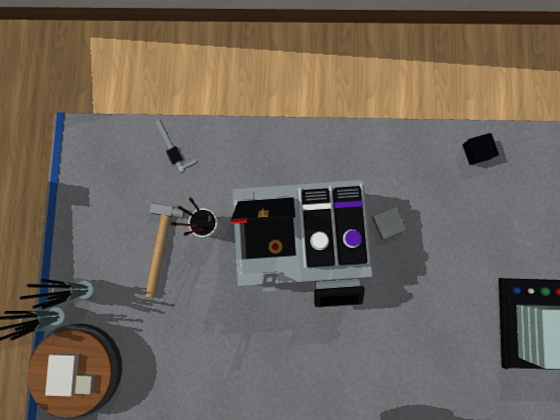

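Side view: open hatch as the dark plate at (295,185), the violet button at (284,229) nearest the camera, white at (276,214). Top view: violet button at (352,238), white at (319,240), cup at (203,222), staple on the hatch near (263,213), clasp foot around (268,280). So violet is the outer lamp. Next I fit the cabinet pose and joint angles.

```bash
cat >> h.py <<'E'
def Tw(c,p): # cabinet->world
    p=np.atleast_2d(p); return R.from_euler('z',c[2]).apply(p)+[c[0],c[1],0]
def edge(a,r=.134,y=.075,out=0.): # hatch outer-face point, r from hinge; out: along outer normal
    return np.array([.079-r*np.cos(a)+out*np.sin(a)*1, y, .153+r*np.sin(a)+out*np.cos(a)])
def clasp(t,r=.09,y=.075): return np.array([-.088+r*np.cos(t), y, .160+r*np.sin(t)])
E
python3 - <<'E'
from h import *
import pickle
d=pickle.load(open("d.pkl","rb"))
# extra points detected by eye (top roof corners) are left as a check
def model(x):
    c=x[:3]
    return {"hatch_edge":Tw(c,edge(x[3],out=.003))[0],"hatch_hinge":Tw(c,[.079,.075,.153])[0],"clasp_tip":Tw(c,clasp(x[4]))[0],
     "clasp_hinge":Tw(c,[-.088,.075,.160])[0],"sw_top":Tw(c,[x[5],-.11,.213])[0] ,"cabinet":Tw(c,[0,0,0])[0],
     "lamp_sw":Tw(c,[x[6],-.11,.15])[0],"lamp_lw":Tw(c,[x[6],-.04,.15])[0],"lw_top":Tw(c,[x[5],-.04,.213])[0]}
def res(x):
    m=model(x); r=[]
    for c in("side","top"):
        for n in m:
            if d[c,n]: r.append(proj(d[c],m[n])[0]-d[c,n][0][0])
    return np.concatenate(r)
best=min((least_squares(lambda x:res(x),[.55,0.05,0,h,t,-.04,0],loss="soft_l1",f_scale=2) for h in(.6,1.1) for t in(1.4,2.)),key=lambda s:s.cost)
x=best.x; print(np.round(x,4),best.cost); 
i=0;r=res(x)
for c in("side","top"):
    for n in model(x):
        if d[c,n]: print(c,n,r[2*i:2*i+2].round(1)); i+=1
pickle.dump(x,open("x.pkl","wb"))
from scipy.optimize import least_squares as L
s=L(lambda p:np.r_[proj(d["side"],p)[0]-d["side","sw_top"][0][0],proj(d["top"],p)[0]-d["top","sw_top"][0][0]],[.5,-.1,.2]);print("sw tri",s.x,s.cost,model(x)["sw_top"])
# overlay
out=[]
for c in("side","top"):
    im=d[c]["img"][:,:,::-1].copy()
    P=Tw(x,[[sx*.11,sy*.15,.15] for sx,sy in((1,1),(1,-1),(-1,-1),(-1,1))])
    cv2.polylines(im,[proj(d[c],P).astype(np.int32)],True,(0,255,0),1)
    a=x[3];H=Tw(x,[edge(a,r_,y_) for r_,y_ in((.004,.011),(.004,.139),(.134,.139),(.134,.011))]);cv2.polylines(im,[proj(d[c],H).astype(np.int32)],True,(0,255,255),1)
    K=Tw(x,[clasp(x[4],0),clasp(x[4])]);cv2.polylines(im,[proj(d[c],K).astype(np.int32)],False,(0,0,255),1)
    for n in("sw_top","lw_top"): cv2.circle(im,tuple(int(v) for v in proj(d[c],model(x)[n])[0]),2,(0,255,0),-1)
    out.append(cv2.resize(im[150:310,210:410],None,fx=2,fy=2) if c=="side" else cv2.resize(im[150:310,210:410],None,fx=2,fy=2))
cv2.imwrite("pics/ov.png",cv2.resize(np.hstack(out),(800,320)))
E
```

```text
[ 0.625   0.0639  0.1007  1.1368  1.8452 -0.0308  0.0037] 41.06736504003365
side hatch_edge [4.4 0.7]
side hatch_hinge [-0.   0.6]
side clasp_tip [-0.2  4.6]
side clasp_hinge [ 1.6 -3.2]
side sw_top [0.1 2. ]
side lamp_sw [0.5 1.7]
side lamp_lw [-0.1  2.2]
side lw_top [ 1.9 -1. ]
top hatch_edge [-2.5  1.5]
top hatch_hinge [ 0.3 -0.7]
top clasp_tip [ 1.2 -0.8]
top clasp_hinge [-1.2  2.5]
top sw_top [-1.1  1.5]
top cabinet [-1.1  1.5]
top lamp_sw [-2.1 -1.9]
top lamp_lw [2.2 1.8]
sw tri [ 0.60679092 -0.04972146  0.21935854] 0.5473841562831937 [ 0.60544642 -0.04863434  0.213     ]
```

View pics/ov.png

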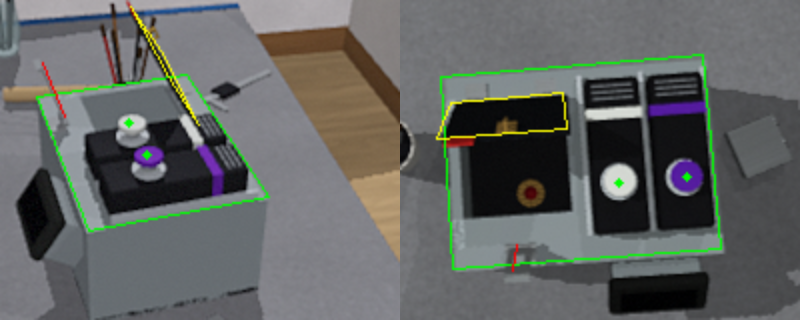

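Overlay: the outlines fit within a few mm. The button dots sit on both heads, the hatch is at about 1.14 rad and the clasp at about 1.85. I shut the gripper, go above and refine with wrist views.

```bash
cat >> h.py <<'E'
import pickle
def ori(c): return (R.from_euler('z',c[2])*R.from_euler('x',np.pi)).as_rotvec()
def wframe():
    s=get_state(); f=grab_frame("wrist"); T=np.eye(4); T[:3,:3]=R.from_rotvec(s["eef_rot"]).as_matrix(); T[:3,3]=s["position"]
    f["cam_to_world"]=T@f["T_tool_cam"]; return f
def model(x):
    c=x[:3]
    return {"hatch_edge":Tw(c,edge(x[3],out=.003))[0],"hatch_hinge":Tw(c,[.079,.075,.153])[0],"clasp_tip":Tw(c,clasp(x[4]))[0],
     "clasp_hinge":Tw(c,[-.088,.075,.160])[0],"sw_top":Tw(c,[x[5],-.11,.213])[0] ,"cabinet":Tw(c,[0,0,0])[0],
     "lamp_sw":Tw(c,[x[6],-.11,.15])[0],"lamp_lw":Tw(c,[x[6],-.04,.15])[0],"lw_top":Tw(c,[x[5],-.04,.213])[0]}
def fit(obs,x0):
    res=lambda x:np.concatenate([(proj(f,model(x)[n])[0]-p)*w for f,n,p,w in obs])
    s=least_squares(res,x0,loss="soft_l1",f_scale=2); return s.x,res(s.x).reshape(-1,2)
E
python3 - <<'E'
from h import *
x=pickle.load(open("x.pkl","rb")); d=pickle.load(open("d.pkl","rb"))
obs=[(d[c],n,d[c,n][0][0],1) for c in("side","top") for n in model(x) if d[c,n]]
grab(40)
p=get_state()["position"]; move_l([p[0],p[1],.46],.4)
o=ori(x)
for k,q in enumerate(([-.03,-.02,.47],[-.09,.06,.42])):
    movep(Tw(x,q)[0],o); f=wframe(); save(f,f"w{k}.png")
    for n in model(x):
        r=tip_of("wrist",n)
        if r and r[0]["score"]>.4: obs.append((f,n,r[0]["centre"],.5))
x2,r=fit(obs,x); print(x.round(4),x2.round(4))
for (f,n,p,w),e in zip(obs,r): print(n,w,np.round(p,0),e.round(1))
pickle.dump(x2,open("x2.pkl","wb")); pickle.dump(obs,open("obs.pkl","wb"))
s=get_state();print(s["clock"],np.round(s["q"],2),s["position"])
a,b=[cv2.imread(f"pics/w{k}.png") for k in(0,1)]
for im,k in((a,0),(b,1)):
    ff=[o_ for o_ in obs if o_[3]==.5]; F=[f for f,*_ in ff]; g=F[0] if k==0 else F[-1]
    for n,P in model(x2).items():
        u=proj(g,P)[0]; cv2.circle(im,(int(u[0]),int(u[1])),4,(0,255,0),1)
cv2.imwrite("pics/ww.png",cv2.resize(np.hstack([a,b]),(800,300)))
E
```

```text
[ 0.625   0.0639  0.1007  1.1368  1.8452 -0.0308  0.0037] [ 0.6247  0.0622  0.1031  1.1253  1.8731 -0.0299  0.0032]
hatch_edge 1 [279. 163.] [3.8 1.3]
hatch_hinge 1 [302. 201.] [-0.1  0.9]
clasp_tip 1 [232. 176.] [-1.2  5.4]
clasp_hinge 1 [241. 212.] [ 1.5 -2.8]
sw_top 1 [283. 225.] [0.6 2.3]
lamp_sw 1 [296. 245.] [0.4 2.1]
lamp_lw 1 [288. 228.] [-0.3  2.6]
lw_top 1 [273. 212.] [ 2.3 -0.6]
hatch_edge 1 [263. 214.] [-1.6  2.5]
hatch_hinge 1 [264. 199.] [ 0.9 -0.5]
clasp_tip 1 [265. 286.] [2.3 0.6]
clasp_hinge 1 [270. 270.] [-0.4  2.7]
sw_top 1 [354. 237.] [-0.3  1.2]
cabinet 1 [300. 234.] [-0.5  1.6]
lamp_sw 1 [350. 227.] [-1.4 -1.6]
lamp_lw 1 [315. 226.] [3.  2.2]
hatch_edge 0.5 [172. 129.] [-1.6 -0.3]
hatch_hinge 0.5 [195.  76.] [-0.1 -0.5]
clasp_tip 0.5 [191. 266.] [-1.6 -1.7]
clasp_hinge 0.5 [206. 216.] [-1.9 -0.1]
sw_top 0.5 [361. 179.] [ 0.2 -1. ]
cabinet 0.5 [265. 137.] [-0.  -0.4]
lamp_sw 0.5 [352. 141.] [0.  0.1]
lamp_lw 0.5 [293. 141.] [0.7 0.3]
lw_top 0.5 [296. 174.] [0.2 1.5]
hatch_hinge 0.5 [266.   3.] [-1.   0.7]
clasp_tip 0.5 [263. 223.] [-0.3 -1.1]
clasp_hinge 0.5 [269. 174.] [-1.6  0.4]
sw_top 0.5 [466. 119.] [0.5 0.4]
cabinet 0.5 [321.  98.] [-0.2 -1. ]
lamp_sw 0.5 [440.  88.] [ 0.9 -0.8]
lw_top 0.5 [389. 120.] [ 0.4 -0. ]
6.7167 [ 0.08  0.27  0.2   1.5  -0.    3.12] [0.5297611  0.1142535  0.41992853]
```

View pics/ww.png

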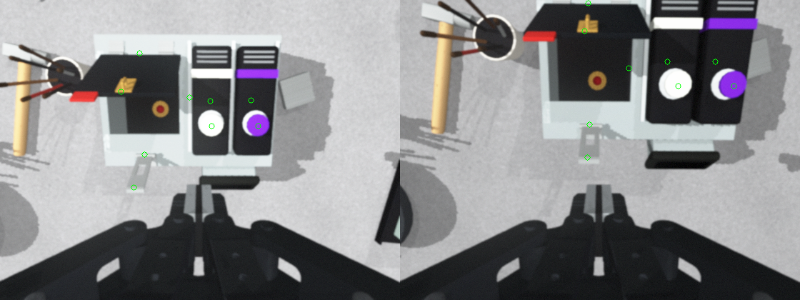

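Wrist views agree with the fit to about 2 px. Clasp foot and tip are at (144,155) and (133,187) left half, violet button at (258,124), hatch staple at (125,85). The last joint is near its limit, so I flip the tool half a turn and close the hatch.

```bash
cat >> h.py <<'E'
def ori2(c): return (R.from_euler('z',c[2]+np.pi)*R.from_euler('x',np.pi)).as_rotvec()
def st(t=""):
    s=get_state(); print(t,round(s["clock"],2),np.round(s["position"],4),np.round(s["contact_force"],1))
E
python3 - <<'E'
from h import *
x=pickle.load(open("x2.pkl","rb")); o=ori2(x); y=.098; w=.011; r=.1
def P(a,off=0): return Tw(x,edge(a,r,y,.003+off)+[w,0,0])[0]
a0=x[3]
movep(Tw(x,[.1,y,.36])[0],o); print(np.round(get_state()["q"],2))
move_l(P(a0+.1,.025),.2); st("behind")
for a in np.arange(a0,.1,-.17): move_l(P(a),.12); 
st("arc"); 
hit=move_l(P(-.06),.04,until_force=8); st(f"hit{hit}")
sleep(.3)
z=get_state()["position"]; move_l([z[0],z[1],.3],.3)
movep(Tw(x,[-.14,.03,.42])[0],o); f=wframe(); save(f,"w2.png")
for n in("hatch_edge","clasp_tip","clasp_hinge","hatch_hinge"):
    q=tip_of("wrist",n); print(n,[(np.round(i["centre"],1),i["score"]) for i in q[:2]])
x3=x.copy();x3[3]=0
for n in("hatch_edge","clasp_tip","clasp_hinge","hatch_hinge"): print(n,proj(f,model(x3)[n])[0].round(1))
st()
E
```

```text
[ 0.13  0.71  0.76  1.62 -0.    0.03]
behind 10.0 [0.6972 0.1682 0.2579] [ 0.6 -0.1  0.2]
arc 12.19 [0.6053 0.1587 0.1665] [-0.5  0.6  0.2]
hitTrue 12.55 [0.6058 0.1589 0.156 ] [-1.6 -0.2  7. ]
hatch_edge [(array([140.8, 292.4]), 0.73), (array([314.9, 247. ]), 0.68)]
clasp_tip [(array([327.6, 222.9]), 0.79)]
clasp_hinge [(array([318.8, 221. ]), 0.9)]
hatch_hinge []
hatch_edge [317.5 249.2]
clasp_tip [330.  220.9]
clasp_hinge [318.7 222.6]
hatch_hinge [314.3 349.4]
 14.52 [0.4827 0.0781 0.4185] [0.4 0.2 0.2]
```

View pics/w2.png

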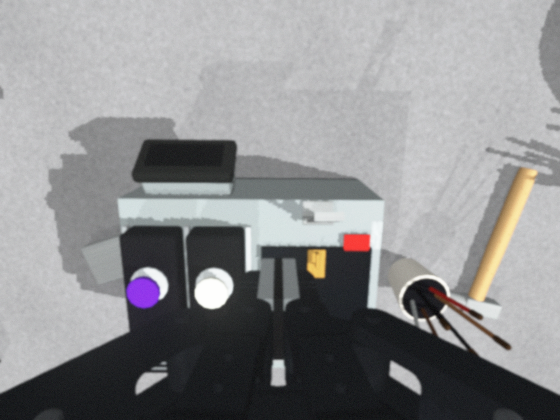

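The hatch is shut (pushed to z = 0.156, its expected face height). The clasp at (320,210) still leans forward and the staple is at (316,262). Next I swing the clasp.

Run:
```python
from h import *
x=pickle.load(open("x2.pkl","rb")); o=ori2(x); w=.011; print(get_state()["finger_gap"])
def P(t,r): return Tw(x,clasp(t,r)+np.array([-np.sin(t),0,np.cos(t)])*.0015-[w,0,0])[0]
movep(Tw(x,[-.175,.075,.30])[0],o)
move_l(Tw(x,[-.175,.075,.222])[0],.2); st("front")
q=P(1.2,.066); hit=move_l(q,.12,until_force=12); st(f"push{hit}")
for t in(1.0,.8,.6,.45,.32,.25): move_l(P(t,.07),.1)
st("arc")
z=get_state()["position"]; move_l([z[0],z[1],z[2]+.02],.15)
move_l(Tw(x,[-.088+.0735,.075,z[2]+.02])[0],.15)
hit=move_l(Tw(x,[-.088+.0735,.075,.157])[0],.04,until_force=7); st(f"flat{hit}")
sleep(.3)
z=get_state()["position"]; move_l([z[0],z[1],.3],.3)
movep(Tw(x,[-.14,.03,.40])[0],o); f=wframe(); save(f,"w3.png")
st()
```

```text
0.00014440520854413165
front 15.65 [0.4445 0.1186 0.2236] [-0.7  0.2  0.7]
pushFalse 16.62 [0.5406 0.129  0.2222] [-0.7  0.4 -0.2]
arc 18.26 [0.5854 0.1336 0.1785] [-0.   0.2 -0.6]
flatTrue 19.67 [0.6024 0.1353 0.1615] [-1.2 -0.4  4.9]
 21.34 [0.4828 0.0779 0.3981] [ 0.1  0.4 -0.9]
```

View pics/w3.png

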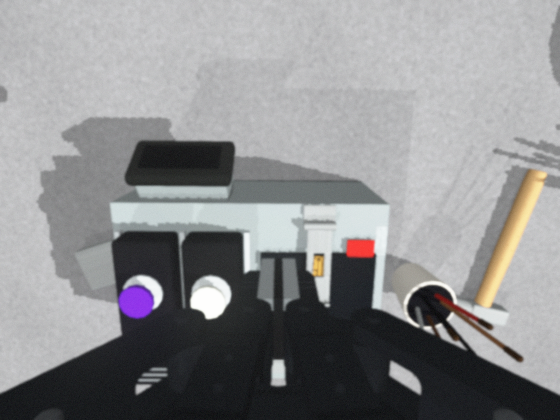

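Clasp lies flat with the staple through its slot at (319,265); contact was at z = 0.1615, as it should be. Now the violet button.

Run:
```python
from h import *
x=pickle.load(open("x2.pkl","rb")); o=ori2(x)
b=Tw(x,[x[5],-.11,0])[0]
movep([*b[:2],.30],o); move_l([*b[:2],.225],.15); st("above")
h1=move_l([*b[:2],.2085],.02,until_force=1.5); st(f"touch{h1}")
sleep(.1); z0=get_state()["position"][2]
h2=move_l([*b[:2],.198],.015,until_force=11); sleep(.3); st(f"in{h2} touch z {z0:.4f}")
f=grab_frame("top"); g=grab_frame("side")
cv2.imwrite("pics/end.png",np.hstack([cv2.resize(i["img"][150:310,210:410,::-1],(400,320)) for i in(g,f)]))
```

```text
above 22.82 [ 0.6068 -0.0497  0.2266] [0.7 0.2 0.5]
touchTrue 23.47 [ 0.6062 -0.0503  0.2115] [ 0.1 -0.4  2.3]
inTrue touch z 0.2117 24.47 [ 0.6063 -0.0503  0.2045] [-2.  -0.2  7.6]
```

View pics/end.png

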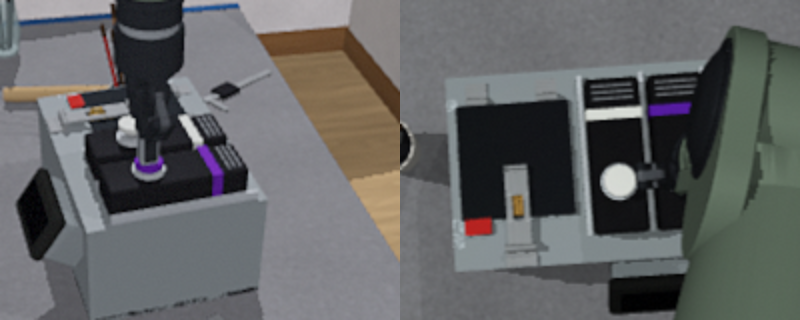

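The side view shows the fingers on the violet button at (150,165), pushed down. The top view shows the hatch and clasp shut, with the white button at (619,182) untouched. Button travel is about 8.5 mm at 7.6 N, so I hand in.

```bash
python3 -c "
from h import *
sleep(.3); st(); print(sign_off())"
```

```text
24.87 [ 0.6063 -0.0503  0.2045] [-2.  -0.   8.1]
the job is handed in; nothing more can be done
None
```

I shut the hatch, laid the clasp flat over the staple and handed in at about 25 s with the violet button still held in (about 8.5 mm, 8 N); the hand-in gave no verdict.

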